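# Tip the grinding balls off the sorting board and box the kiln disc

## Robot

A 7-joint arm with a two-finger parallel gripper is mounted at the origin on the work surface. World frame = base frame: x ahead of the robot, y to its left, z up, the work surface at z = 0. Lengths are in m, angles in rad, forces in N, time in s.
With the tool pointing down it reaches from about 0.4 to 0.875 m from the base axis. Payload 19.3 kg.
Tool frame: the origin (TCP) lies midway between the tips of the shut fingers; the grasp point (between the pads) lies 19 mm behind it; z points along the fingers, y is the direction in which the jaws open and shut (so a half turn about z gives the same grasp; the last joint's range is limited). The gripper opens to 85 mm and grips with 20 to 120 N. Pads are 22 mm wide; open, the fingers measure 114 mm over their backs; the gripper's body (76 mm by 85 mm) begins 54 mm behind the grasp point. The pads swing forward as they close: fully open they stand 13 mm farther back than shut.
Start: joints at [1.073, 0.521, -0.036, 1.599, 0.021, 1.021, -0.113], TCP at [0.259, -0.569, 0.231] pointing down, gripper open.
Joint ranges: [-2.91, 2.91], [-0.3, 2.13], [-1.5, 1.42], [0.17, 2.43], [-1.26, 4.41], [0.16, 1.93], [-2.52, 2.52]. Speed limits (rad/s): [1.89, 1.89, 2.39, 2.39, 3.01, 3.01, 3.01].

## Interface

Orientations are given as [roll, pitch, yaw] about the fixed x, y, z axes, in that order (R = Rz(yaw) Ry(pitch) Rx(roll)).
In Python, from workcell import bot gives the robot as it stands.
- The arm moves only by the tool servo_tool, never from a script. Its argument "plan" is a list of rows, each a list of 5 numbers: the shift along the world's x, y, z in mm, then the turn about the world's z in rad, then the gripper's target within -1 to 1 (shut at 1, half-way at 0, fully open at -1). In form: [[tx, ty, tz, yaw, jaw], ...]. A call has exactly 10 rows; each row is the pose to reach, as a shift and turn from the pose commanded when the call began; what a row does not reach only later rows make up. A row lasts 1/12 s, in which the tool goes at most 41.7 mm and 7.16 degrees, less where a joint would pass 70% of its speed; a pose out of reach is approached as far as the arm can. A call with a gripper value outside its range is refused whole. The fingers move at their own pace and stop on an object; "squeeze" is the grip in N (left out, the last holds). Time passes only in rows, so rows that repeat a pose let the fingers close, or fill a call up. It gives the time, the measured TCP pose, the force and the opening at its end, in the units of the state.
- bot.observe(): the state, without advancing time (a new reading comes with each control period).
- bot.grab_frame(name): name is "side" or "top" or "wrist"; returns the picture (420x560x3 uint8, blue, green, red); there is no depth.
- bot.calibration(name): a dict with "fx", "fy", "cx", "cy" (pixels), "T" (4x4, takes a point from camera to world coordinates). Camera axes: x right, y down, z forward; pixel columns grow to the right and rows downward; lengths in m; the calibration is good to about 2 mm. A picture is of the moment at which its call begins: read the wrist's pose just before it. calibration takes no time and is no camera call; for the wrist camera it gives the pose at the moment of the call.
- bot.job_done(): hands the job in, once; it reports no verdict.
The state is a dict: "clock": time; "qpos": joint angles; "qd": joint speeds; "joint_efforts": joint torques, N m; "position": TCP position; "tool_rot": TCP orientation; "force": force on the tool from outside, world axes, zero at the start; "moment": the same for the moment, N m; "grip_width": finger opening in m.
Only numpy, scipy, OpenCV 4.12 (cv2) and the standard library are available. Lean on these libraries where they do the work, as an engineer would, in place of code of your own. Each camera call takes 0.05 s, during which the arm holds its last target.

## Task

Two porcelain grinding balls and one flat porcelain kiln disc lie mixed on the wooden tipping board. Without touching the balls, press the pad at the board's side down so that the balls roll off into the tray along its far edge while the disc stays on the board. Then let the board come level, and lay the disc gently and flat in the square wooden box, leaving the round clay bowl and the clay jar where they stand.

Things in the scene. Friction and masses are not known exactly. Their poses are not given: they have to be found in the camera images.
- sorter: Fixed wooden stand. Origin on the table under the board's middle; x points to the far edge where balls roll off, y to the pad's side, z up. Board 200 mm along x, 280 along y, upper face 90 mm above the table when level. Near edge and sides have 8 mm wide rims, 12 mm high; far edge open. The three porcelain pieces lie about 80 mm apart along y, in any order, within 30 mm of the middle in x.
- board (a joint): Tilt of the board, rad: 0 level (rests on a stop), 0.30 fully tipped, far edge low (stop). Axle along the stand's y, 75 mm above the table, under the board's middle. A spring brings it back to level when released; a damper slows it. Balls begin to roll at about 0.1 to 0.15; the disc does not slide even at full tilt.
- pad (a point): Centre of the top face of the black rubber pad, 64 mm square, beyond the board's +y side rim; at x 80, y 180, z 100 mm of the stand when level. Pressed straight down from above with 6 to 12 N when slow (more when fast), it goes down 25 mm to the stop at full tilt, shifting about 4 mm towards +x of the stand.
- tray_in (a point): Centre of the tray's inner floor, 6 mm above the table, axes as the stand's. The tray is fixed along the far edge of the board: inside 106 mm along x by 298 mm along y, near wall 30 mm, side walls 50 mm and far wall 85 mm high above the table.
- ball1_center (a point): Centre of a porcelain ball, 36 mm diameter, about 60 g.
- ball2_center (a point): Centre of the other, equal porcelain ball.
- disc_center (a point): Centre (half-way up) of the flat round porcelain disc, 50 mm diameter, 14 mm thick, about 60 g; z is its axis. Same pale porcelain as the balls.
- box: Open square box of light wood, fixed, 150 by 150 mm outside, 35 mm high, walls and floor 6 mm thick. Origin at the centre of its underside on the table, x and y along its sides.
- bowl: Round clay bowl, 140 mm across the rim, 45 mm high, loose; origin under its centre. A bystander, not for the disc.
- jar: Closed clay jar, 68 mm diameter, 85 mm high, loose; origin under its centre. A bystander.
There are look-alikes about, which are no part of the job. What is shaped like the part that bears ball1_center but blue or yellow is not meant.

How it is judged:
By the outcome, as a careful person would: the job done as asked, in the order asked, and still so for the second after the job is handed in, with the robot touching nothing.
It also fails if it takes over 43 s, if anything falls off the work surface, if the arm or the gripper's body presses on something with over 40 N, if the wrist force passes 120 N, or if a joint passes its speed limit or range.

## Working session

There is one attempt and no reset: what is moved stays moved. The work goes in short steps, Python scripts to look and compute and a tool call to move; the robot and the scene stay as the last step left them, time stands still between calls to the robot, and variables do not carry over. Pictures are saved under pics/ and viewed, and the job is handed in when it is done.

Besides the shell and the picture viewer there is one more tool, called after "Request:" as name(argument=value, ...), one argument or row to a line, values as JSON. servo_tool: Moves the arm, as the interface text tells. Its arguments: {"type":"object","properties":{"plan":{"type":"array","items":{"type":"array","items":{"type":"number"}}},"squeeze":{"type":"number"}},"required":["plan"]}

```bash
ls; mkdir -p pics; python3 - <<'E'
from workcell import bot
import cv2, numpy as np
np.set_printoptions(precision=4,suppress=True)
s=bot.observe(); print(s)
for n in ("side","top","wrist"):
    c=bot.calibration(n); print(n,{k:(np.array(v)) for k,v in c.items()})
    cv2.imwrite(f"pics/{n}0.png",bot.grab_frame(n))
E
```

```text
pics
{'clock': 0.0, 'qpos': array([ 1.0728,  0.522 , -0.0363,  1.6   ,  0.0212,  1.0211, -0.1128]), 'qd': array([-0.0007, -0.0011,  0.0002, -0.0012, -0.0001,  0.    , -0.0001]), 'joint_efforts': array([  0.0003, -92.7112,   1.9797, -36.9925,   0.018 ,   0.0081,
         0.    ]), 'position': array([ 0.2591, -0.5684,  0.2307]), 'tool_rot': array([-3.1404,  0.0001,  0.4278]), 'force': array([ 0.0749, -0.5787, -0.2067]), 'moment': array([0.0222, 0.0169, 0.0271]), 'grip_width': 0.0854201813122076}
side {'fx': array(435.7835), 'fy': array(435.7835), 'cx': array(277.0686), 'cy': array(208.1894), 'T': array([[-0.7825, -0.4107,  0.468 ,  0.1058],
       [-0.6225,  0.4973, -0.6044,  0.565 ],
       [ 0.0155, -0.7642, -0.6448,  0.6643],
       [ 0.    ,  0.    ,  0.    ,  1.    ]])}
top {'fx': array(411.8913), 'fy': array(411.8913), 'cx': array(280.4286), 'cy': array(203.8279), 'T': array([[ 0.0031, -0.9819,  0.1893,  0.3591],
       [-0.9989,  0.0057,  0.046 ,  0.003 ],
       [-0.0462, -0.1893, -0.9808,  0.8949],
       [ 0.    ,  0.    ,  0.    ,  1.    ]])}
wrist {'fx': array(371.9304), 'fy': array(371.9304), 'cx': array(278.8931), 'cy': array(213.1482), 'T': array([[ 0.4143, -0.8711, -0.2637,  0.326 ],
       [-0.9102, -0.3968, -0.119 , -0.5371],
       [-0.001 ,  0.2893, -0.9572,  0.3715],
       [ 0.    ,  0.    ,  0.    ,  1.    ]])}
```

View pics/side0.png

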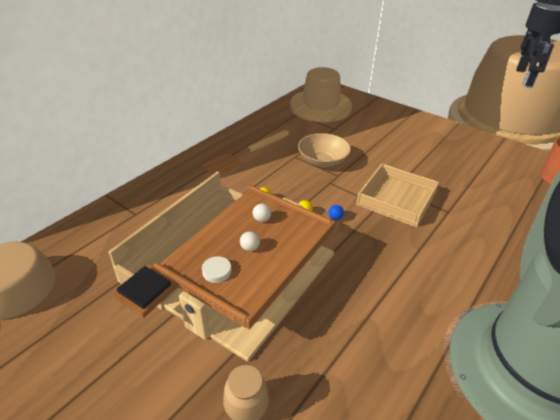

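View pics/top0.png

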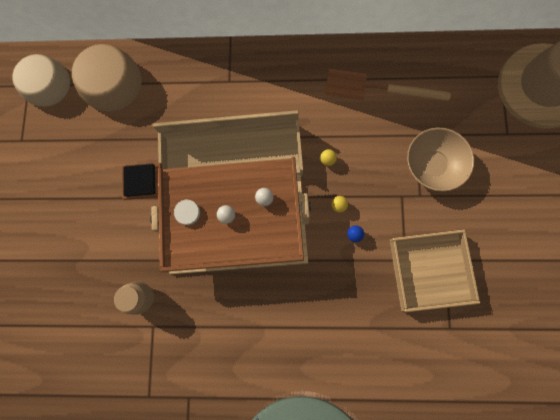

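View pics/wrist0.png

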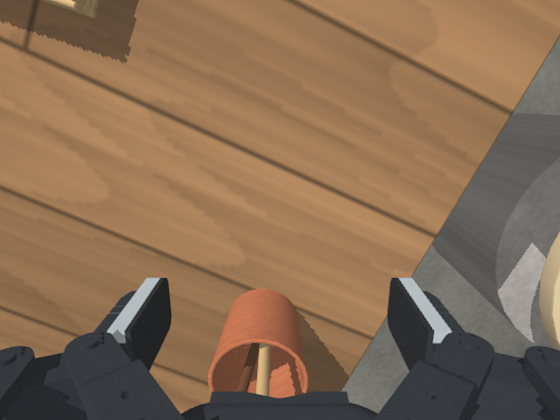

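```bash
cat > h.py <<'E'
import numpy as np, cv2
from workcell import bot
np.set_printoptions(precision=4,suppress=True)
def ray(c,u,v):
    T=np.array(c["T"]); d=T[:3,:3]@np.array([(u-c["cx"])/c["fx"],(v-c["cy"])/c["fy"],1.]); return T[:3,3],d
def onz(c,u,v,z):
    o,d=ray(c,u,v); return o+d*(z-o[2])/d[2]
def tri(c1,p1,c2,p2):
    o1,d1=ray(c1,*p1);o2,d2=ray(c2,*p2); d1/=np.linalg.norm(d1);d2/=np.linalg.norm(d2)
    s=np.linalg.lstsq(np.c_[d1,-d2],o2-o1,rcond=None)[0]
    a=o1+s[0]*d1;b=o2+s[1]*d2; return (a+b)/2,np.linalg.norm(a-b)
def proj(c,P):
    T=np.linalg.inv(np.array(c["T"])); q=T[:3,:3]@P+T[:3,3]; return np.array([c["fx"]*q[0]/q[2]+c["cx"],c["fy"]*q[1]/q[2]+c["cy"]])
def blobs(mask,amin=40):
    n,l,s,ce=cv2.connectedComponentsWithStats(mask.astype(np.uint8)); return [(ce[i],s[i]) for i in range(1,n) if s[i,4]>=amin]
E
python3 - <<'E'
from h import *
for n in ("top","side"):
    im=cv2.imread(f"pics/{n}0.png"); c=bot.calibration(n)
    hsv=cv2.cvtColor(im,cv2.COLOR_BGR2HSV)
    print(n,"white")
    for ce,s in blobs((hsv[...,1]<60)&(hsv[...,2]>140),60):
        if s[4]<2000: print(ce,s,onz(c,*ce,0.1))
    print("black")
    for ce,s in blobs((im.max(2)<45),150): print(ce,s,onz(c,*ce,0.1))
im=cv2.imread("pics/top0.png"); cv2.imwrite("pics/tz.png",cv2.resize(im[100:320,100:320],None,fx=2.7,fy=2.7,interpolation=cv2.INTER_CUBIC))
cv2.imwrite("pics/tz2.png",cv2.resize(im[120:320,360:490],None,fx=2.9,fy=2.9,interpolation=cv2.INTER_CUBIC))
E
```

```text
top white
[39.444  31.5654] [  0  12  96  29 964] [0.9027 0.5737 0.1   ]
[155.8571  32.6   ] [146  27  18  10  70] [0.893  0.3123 0.1   ]
[261.5987 194.7105] [255 188  14  15 152] [0.5311 0.0776 0.1   ]
[185.9367 211.4651] [174 200  24  24 458] [0.4982 0.2276 0.1   ]
[222.8958 212.3194] [217 206  13  15 144] [0.4961 0.1538 0.1   ]
black
[139.0616 180.1805] [124 165  32  32 925] [0.5629 0.3266 0.1   ]
side white
[260.6791 212.0605] [253 204  16  17 215] [0.5331 0.0661 0.1   ]
[248.5676 240.5367] [240 232  18  19 259] [0.4984 0.1419 0.1   ]
[215.865  268.7602] [202 257  29  25 563] [0.4961 0.2295 0.1   ]
black
[144.6048 286.5051] [ 119  268   51   40 1083] [0.5592 0.3313 0.1   ]
```

View pics/tz.png

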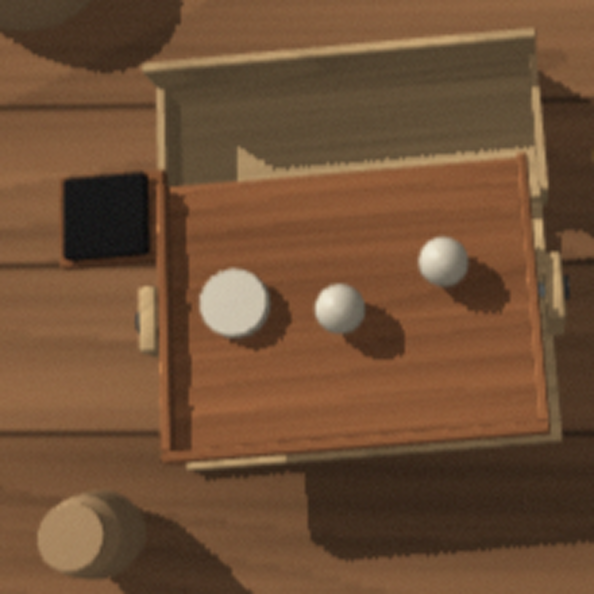

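View pics/tz2.png

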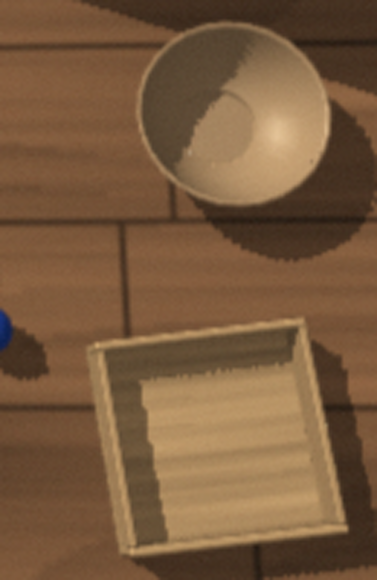

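```bash
python3 - <<'E'
from h import *
c=bot.calibration("top"); cs=bot.calibration("side")
bp=[(88,347),(303,320),(346,530),(122,555)]
P=np.array([onz(c,360+u/2.9,120+v/2.9,0.035) for u,v in bp]); print(P,P.mean(0))
for i in range(4):
    d=P[(i+1)%4]-P[i]; print(np.linalg.norm(d),np.degrees(np.arctan2(d[1],d[0])))
print("pad tri",tri(c,(139.06,180.18),cs,(144.6,286.5)))
# pad edges yaw
for a,b in (((163,460),(548,430)),((63,182),(148,175)),((163,185),(163,460)),((525,155),(548,430))):
    A,B=[onz(c,100+u/2.7,100+v/2.7,0.102) for u,v in (a,b)]; d=B-A; print(A,B,np.linalg.norm(d),np.arctan2(d[1],d[0]))
print("disc",tri(c,(185.94,211.47),cs,(215.87,268.76)), onz(c,185.94,211.47,.104),onz(cs,215.9,266,.104))
print("b1",tri(c,(262.6,195.7),cs,(261.5,213)),"b2",tri(c,(225,214),cs,(249.5,241.5)))
print("bowl",onz(c,440.5,159.5,.045),"jar",onz(c,127,299,.085))
s=bot.observe(); print(s["clock"])
im=cv2.imread("pics/side0.png"); cv2.imwrite("pics/sz.png",cv2.resize(im[150:370,90:350],None,fx=2.7,fy=2.7,interpolation=cv2.INTER_CUBIC))
E
```

```text
[[ 0.4483 -0.1845  0.035 ]
 [ 0.4672 -0.3364  0.035 ]
 [ 0.3222 -0.3537  0.035 ]
 [ 0.3046 -0.2009  0.035 ]] [ 0.3856 -0.2689  0.035 ]
0.1530578630769913 -82.89097516564846
0.14610162585281067 -173.1777968635019
0.153798827931243 96.55985096963165
0.14463309518337447 6.52855078392839
pad tri (array([0.5643, 0.3289, 0.094 ]), np.float64(0.00044019359677183444))
[0.3828 0.2715 0.102 ] [ 0.4042 -0.0033  0.102 ] 0.2756390265290413 -1.4930803768206726
[0.5895 0.3602 0.102 ] [0.5942 0.2955 0.102 ] 0.06488922560571687 -1.4968634774005345
[0.5863 0.2836 0.102 ] [0.3828 0.2715 0.102 ] 0.20392096828842915 -3.0825384222429646
[0.6067 0.0123 0.102 ] [ 0.4042 -0.0033  0.102 ] 0.20309219511587615 -3.0648737560840598
disc (array([0.4983, 0.2281, 0.0975]), np.float64(0.0008703458289595641)) [0.4975 0.2265 0.104 ] [0.4977 0.2273 0.104 ]
b1 (array([0.5261, 0.0741, 0.1073]), np.float64(0.0031431257100003134)) b2 (array([0.4912, 0.148 , 0.1069]), np.float64(0.0009784116100818132))
bowl [ 0.6164 -0.2948  0.045 ] jar [0.328  0.3401 0.085 ]
0.15
```

View pics/sz.png

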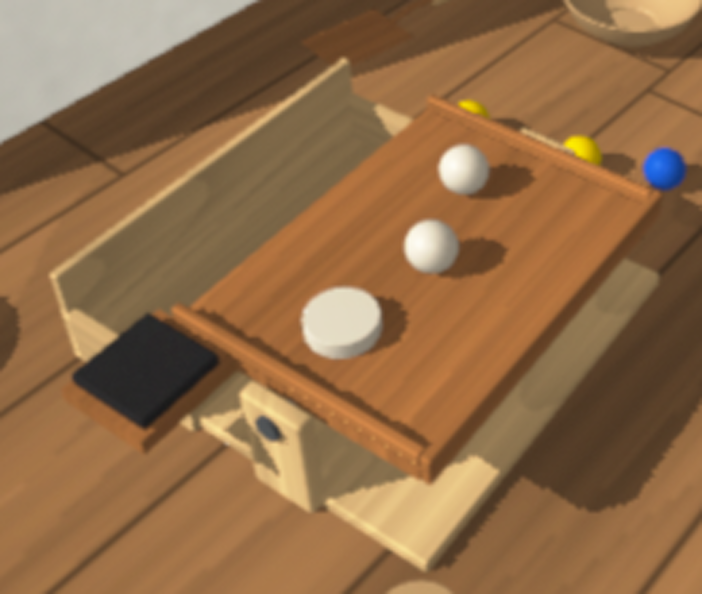

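Request:
servo_tool(
  plan=[
    [21,4,0,0.03,1],
    [54,22,0,0.09,1],
    [86,42,0,0.15,1],
    [118,63,0,0.21,1],
    [147,87,0,0.27,1],
    [175,112,0,0.33,1],
    [202,139,0,0.39,1],
    [227,167,0,0.45,1],
    [250,197,0,0.51,1],
    [271,228,0,0.57,1],
  ],
  squeeze=30,
)

```text
clock: 0.98
position: [0.5313, -0.3391, 0.231]
tool_rot: [-3.141, -0.0, 1.001]
force: [-0.0, -0.6, 0.1]
grip_width: -0.0001
```

Request:
servo_tool(
  plan=[
    [21,35,0,0.04,1],
    [40,71,0,0.08,1],
    [56,107,0,0.12,1],
    [69,145,0,0.16,1],
    [80,184,0,0.2,1],
    [89,223,0,0.24,1],
    [95,263,0,0.28,1],
    [99,303,0,0.32,1],
    [100,344,0,0.36,1],
    [98,384,0,0.4,1],
  ],
)

```text
clock: 1.82
position: [0.6282, 0.0454, 0.231]
tool_rot: [-3.141, -0.0, 1.4]
force: [0.0, -0.5, -0.3]
grip_width: -0.0001
```

Request:
servo_tool(
  plan=[
    [-6,37,0,0.03,1],
    [-13,76,0,0.06,1],
    [-21,115,0,0.1,1],
    [-30,154,0,0.13,1],
    [-38,193,0,0.16,1],
    [-48,230,0,0.2,1],
    [-58,262,-10,0.23,1],
    [-65,284,-30,0.25,1],
    [-65,284,-60,0.25,1],
    [-65,284,-90,0.25,1],
  ],
)

```text
clock: 2.65
position: [0.5624, 0.3293, 0.1405]
tool_rot: [3.141, -0.001, 1.651]
force: [1.0, -1.2, -1.0]
grip_width: 0.0
```

```bash
python3 - <<'E'
from h import *
s=bot.observe(); print(s["clock"],s["position"],s["force"],s["tool_rot"])
im=bot.grab_frame("side"); cv2.imwrite("pics/s1.png",cv2.resize(im[150:370,90:350],None,fx=2.7,fy=2.7))
E
```

```text
2.65 [0.5624 0.3293 0.1405] [ 0.973  -1.1637 -1.0116] [ 3.141  -0.0011  1.6506]
```

View pics/s1.png

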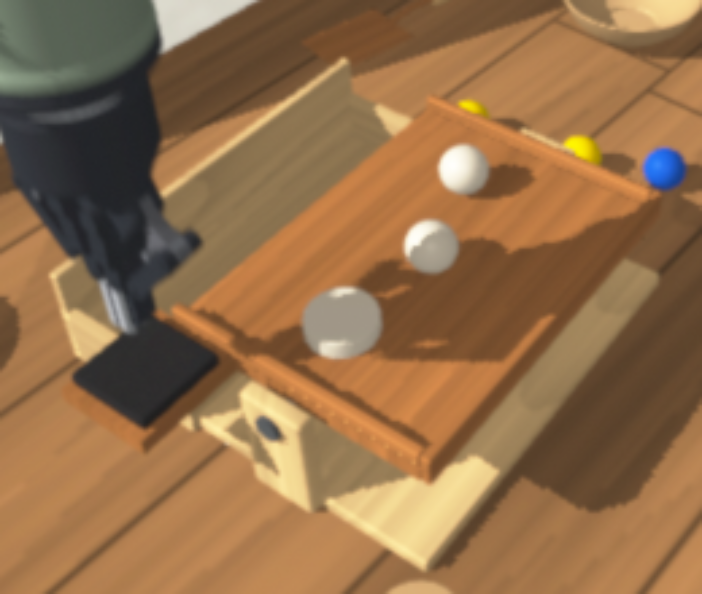

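Request:
servo_tool(
  plan=[
    [0,0,-18,0,1],
    [0,0,-32,0,1],
    [0,0,-36,0,1],
    [0,0,-39,0,1],
    [0,0,-41,0,1],
    [0,0,-43,0,1],
    [0,0,-45,0,1],
    [0,0,-47,0,1],
    [1,0,-49,0,1],
    [1,0,-51,0,1],
  ],
)

```text
clock: 3.53
position: [0.5658, 0.3276, 0.092]
tool_rot: [3.138, -0.001, 1.647]
force: [3.8, -0.6, 10.1]
grip_width: 0.0
```

```bash
python3 - <<'E'
from h import *
im=bot.grab_frame("side"); cv2.imwrite("pics/s2.png",cv2.resize(im[150:370,90:350],None,fx=2.7,fy=2.7))
E
```

```text
(no output)
```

View pics/s2.png

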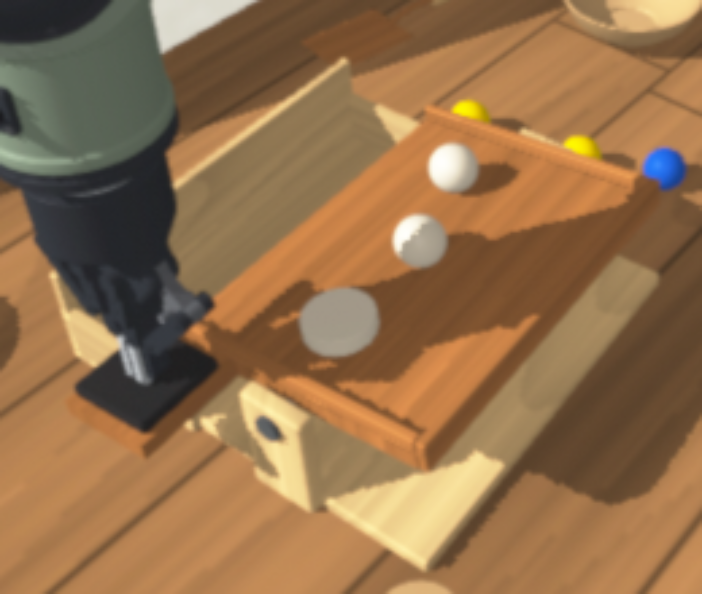

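Request:
servo_tool(
  plan=[
    [0,0,-2,0,1],
    [1,0,-4,0,1],
    [1,0,-6,0,1],
    [1,0,-8,0,1],
    [2,0,-10,0,1],
    [2,0,-12,0,1],
    [2,0,-13,0,1],
    [2,0,-14,0,1],
    [2,0,-14,0,1],
    [2,0,-14,0,1],
  ],
)

```text
clock: 4.42
position: [0.5678, 0.3278, 0.0781]
tool_rot: [3.138, -0.001, 1.647]
force: [3.2, -0.4, 8.8]
grip_width: -0.0003
```

```bash
python3 - <<'E'
from h import *
im=bot.grab_frame("side"); cv2.imwrite("pics/s3.png",cv2.resize(im[150:370,90:350],None,fx=2.7,fy=2.7))
E
```

```text
(no output)
```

View pics/s3.png

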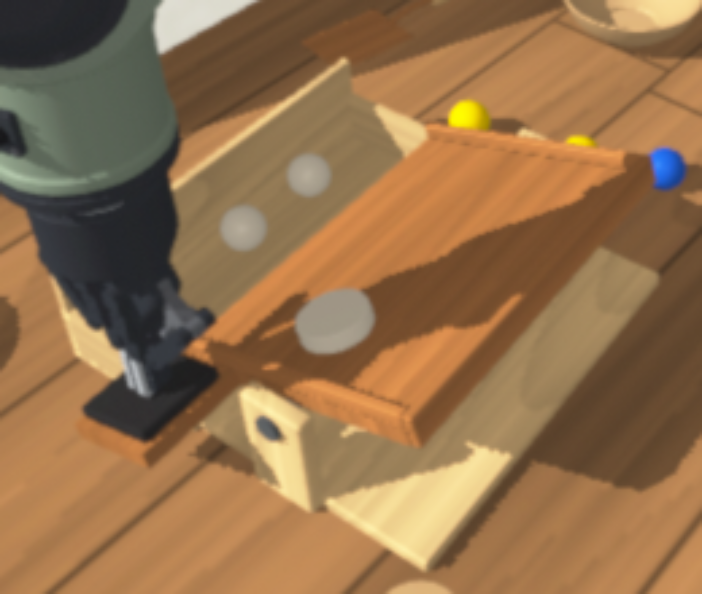

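Both balls are in the tray (px ~(308,175), (243,228)) and the disc is still on the board. I'll release the pad slowly.

Request:
servo_tool(
  plan=[
    [-1,0,3,0,1],
    [-2,0,6,0,1],
    [-2,0,9,0,1],
    [-3,0,12,0,1],
    [-4,0,15,0,1],
    [-4,0,18,0,1],
    [-4,0,21,0,1],
    [-4,0,24,0,1],
    [-4,0,32,0,1],
    [-4,0,60,0,1],
  ],
)

```text
clock: 5.3
position: [0.5608, 0.3262, 0.1339]
tool_rot: [-3.137, 0.002, 1.648]
force: [0.4, -0.9, 0.6]
grip_width: -0.0001
```

Request:
servo_tool(
  plan=[
    [0,0,30,0,1],
    [0,0,70,0,1],
    [0,0,100,0,-1],
    [-15,-15,110,0,-1],
    [-40,-45,110,0,-1],
    [-40,-45,110,0,-1],
    [-40,-45,110,0,-1],
    [-40,-45,110,0,-1],
    [-40,-45,110,0,-1],
    [-40,-45,110,0,-1],
  ],
)

```text
clock: 6.13
position: [0.5225, 0.283, 0.2462]
tool_rot: [-3.141, -0.0, 1.648]
force: [-0.2, 0.7, 0.8]
grip_width: 0.0855
```

```bash
python3 - <<'E'
from h import *
s=bot.observe(); print(s["clock"],s["position"],s["tool_rot"])
im=bot.grab_frame("side"); cv2.imwrite("pics/s4.png",cv2.resize(im[130:350,90:350],None,fx=2.7,fy=2.7))
cw=bot.calibration("wrist"); np.save("cw4.npy",np.array(cw["T"]))
cv2.imwrite("pics/w4.png",bot.grab_frame("wrist"))
cv2.imwrite("pics/t4.png",bot.grab_frame("top"))
E
```

```text
6.1333 [0.5225 0.283  0.2462] [-3.1414 -0.0004  1.6482]
```

View pics/s4.png

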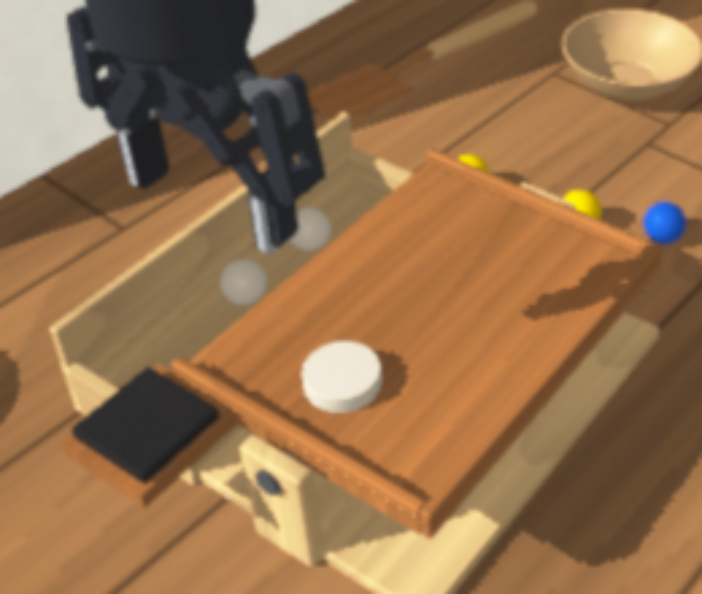

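View pics/w4.png

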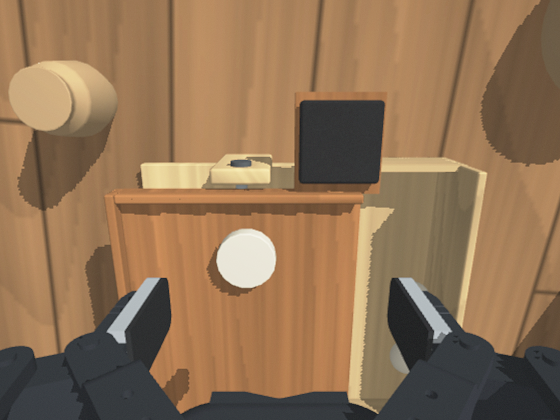

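View pics/t4.png

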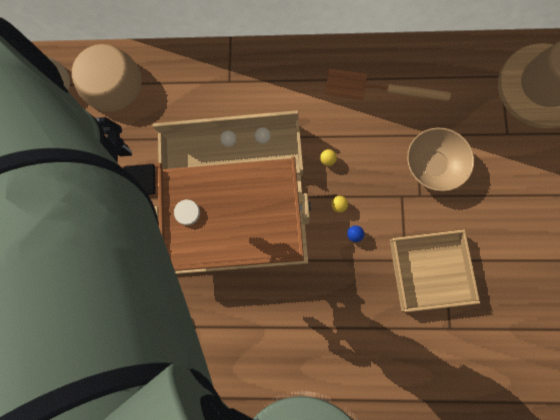

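```bash
python3 - <<'E'
from h import *
t=cv2.imread("pics/t4.png"); w=cv2.imread("pics/w4.png")
c=bot.calibration("top"); cw=bot.calibration("wrist"); print(np.abs(np.array(cw["T"])-np.load("cw4.npy")).max())
for im,cc,lo in ((t,c,300),(w,cw,1500)):
    hsv=cv2.cvtColor(im,cv2.COLOR_BGR2HSV)
    for ce,s in blobs((hsv[...,1]<50)&(hsv[...,2]>150),lo): 
        u=s[0]+s[2]/2-.5;v=s[1]+s[3]/2-.5
        print(s,(u,v),onz(cc,u,v,.101),onz(cc,*ce,.101))
for k in ((111,195),(362,195)):pass
A,B=onz(cw,112,196,.102),onz(cw,362,198,.102);d=B-A;print(A,B,np.arctan2(d[1],d[0]))
E
```

```text
0.00019691137130323222
[    0     0   544    41 13983] (np.float64(271.5), np.float64(20.0)) [0.9155 0.0606 0.101 ] [0.9189 0.0099 0.101 ]
[175 200  24  24 443] (np.float64(186.5), np.float64(211.5)) [0.498  0.2262 0.101 ] [0.4976 0.227  0.101 ]
[ 216  229   60   59 2756] (np.float64(245.5), np.float64(258.0)) [0.4982 0.2299 0.101 ] [0.4985 0.2299 0.101 ]
[0.3906 0.2753 0.102 ] [0.5874 0.2888 0.102 ] 0.06830333242671989
```

Request:
servo_tool(
  plan=[
    [-10,-25,-20,0,-1],
    [-24,-50,-45,0,-1],
    [-24,-55,-75,0,-1],
    [-24,-55,-100,0,-1],
    [-24,-55,-120,0,-1],
    [-24,-55,-135,0,-1],
    [-24,-55,-145,0,-1],
    [-24,-55,-152,0,-1],
    [-24,-55,-157,0,-1],
    [-24,-55,-158,0,-1],
  ],
)

```text
clock: 7.12
position: [0.4983, 0.2275, 0.088]
tool_rot: [-3.141, 0.0, 1.648]
force: [-0.3, 1.1, -0.8]
grip_width: 0.0856
```

```bash
python3 - <<'E'
from h import *
s=bot.observe(); print(s["clock"],s["position"],s["tool_rot"],s["force"])
cv2.imwrite("pics/w5.png",bot.grab_frame("wrist"))
im=bot.grab_frame("side"); cv2.imwrite("pics/s5.png",cv2.resize(im[150:370,90:350],None,fx=2.7,fy=2.7))
E
```

```text
7.1167 [0.4983 0.2275 0.088 ] [-3.1413  0.      1.6479] [-0.2656  1.0967 -0.7672]
```

View pics/w5.png

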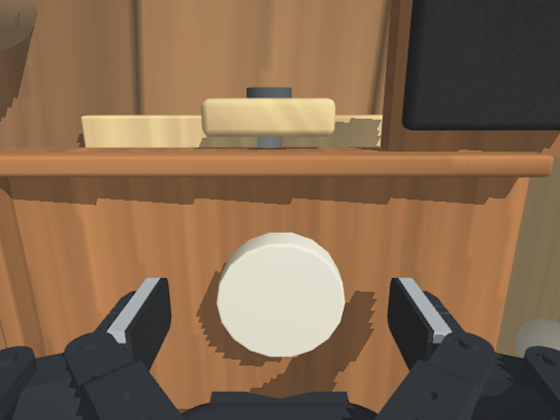

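View pics/s5.png

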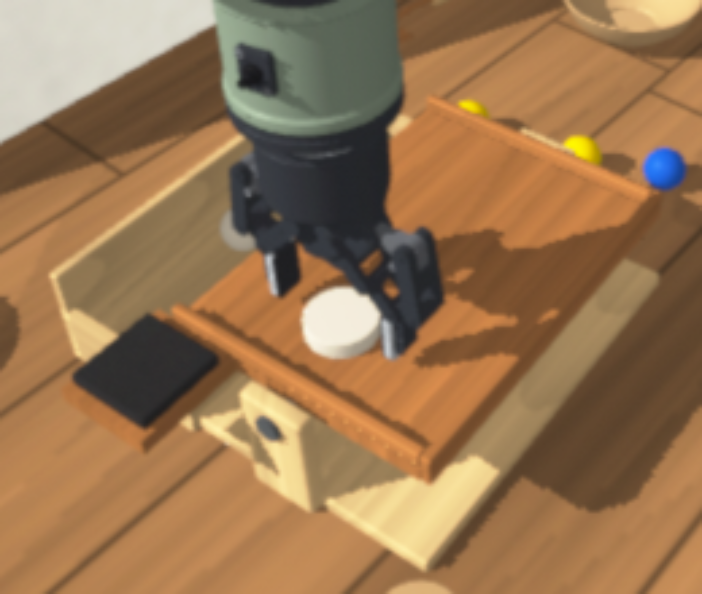

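Request:
servo_tool(
  plan=[
    [0,0,0,0,-0.5],
    [0,0,0,0,-0.2],
    [0,0,0,0,0],
    [0,0,0,0,0.2],
    [0,0,0,0,0.5],
    [0,0,0,0,1],
    [0,0,0,0,1],
    [0,0,0,0,1],
    [0,0,0,0,1],
    [0,0,0,0,1],
  ],
  squeeze=35,
)

```text
clock: 8.05
position: [0.4985, 0.2274, 0.089]
tool_rot: [3.141, -0.0, 1.648]
force: [-2.5, -0.9, 10.0]
grip_width: 0.0483
```

```bash
python3 - <<'E'
from h import *
cv2.imwrite("pics/w6.png",bot.grab_frame("wrist"))
im=bot.grab_frame("side"); cv2.imwrite("pics/s6.png",cv2.resize(im[150:370,90:350],None,fx=2.7,fy=2.7))
E
```

```text
(no output)
```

View pics/w6.png

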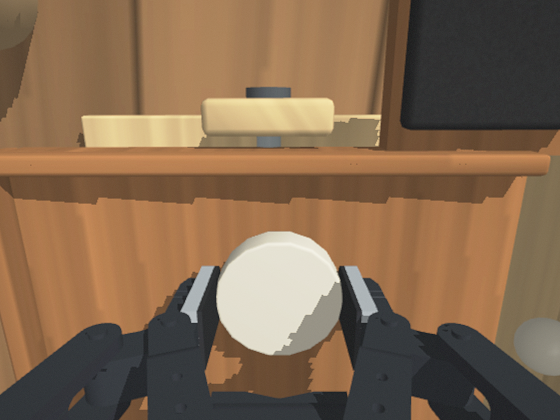

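View pics/s6.png

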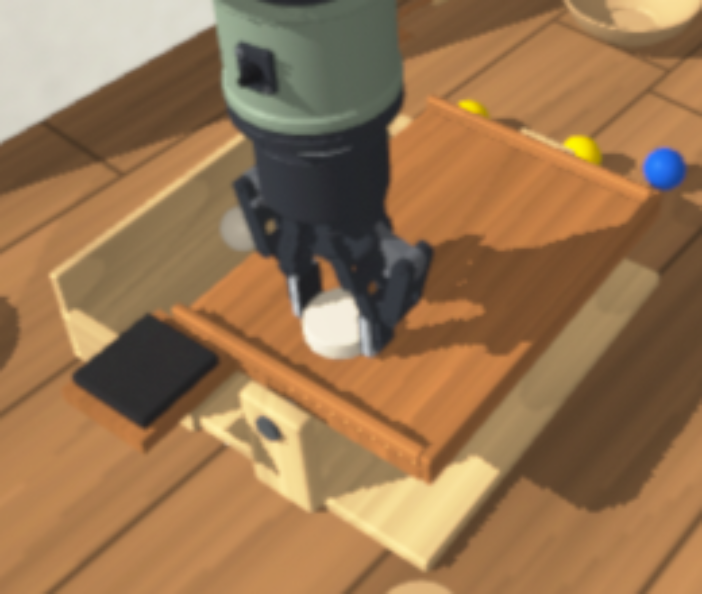

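Request:
servo_tool(
  plan=[
    [0,0,2,0,1],
    [0,0,6,0,1],
    [0,0,14,0,1],
    [0,0,26,0,1],
    [0,0,40,0,1],
    [0,0,58,0,1],
    [0,0,76,0,1],
    [0,0,92,0,1],
    [0,-5,105,0,1],
    [0,-15,110,0,1],
  ],
)

```text
clock: 8.98
position: [0.4987, 0.2131, 0.2008]
tool_rot: [3.139, -0.001, 1.649]
force: [0.7, -0.4, -0.9]
grip_width: 0.0484
```

```bash
python3 - <<'E'
from h import *
cv2.imwrite("pics/w7.png",bot.grab_frame("wrist"))
im=bot.grab_frame("side"); cv2.imwrite("pics/s7.png",cv2.resize(im[150:370,90:350],None,fx=2.7,fy=2.7))
E
```

```text
(no output)
```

View pics/w7.png

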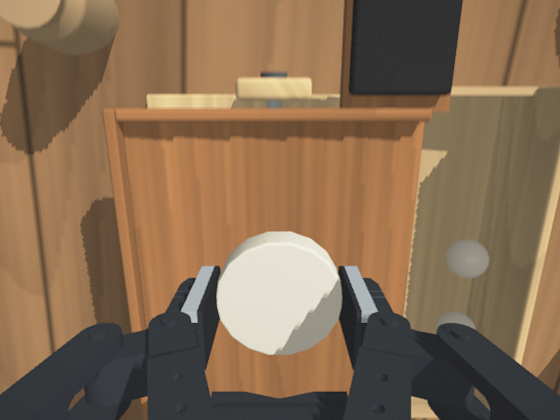

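View pics/s7.png

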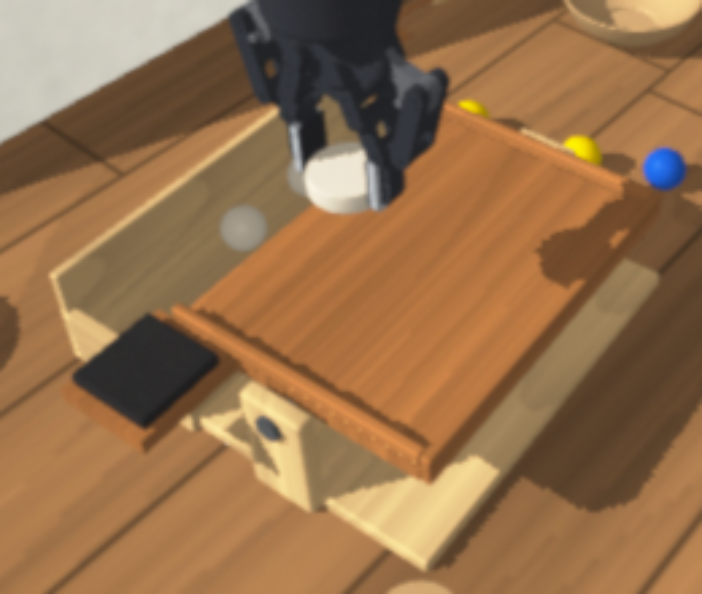

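Request:
servo_tool(
  plan=[
    [0,-15,0,0,1],
    [0,-40,0,0,1],
    [0,-70,0,0,1],
    [-3,-102,0,0,1],
    [-8,-135,0,0,1],
    [-14,-168,0,0,1],
    [-20,-201,0,0,1],
    [-28,-234,0,0.01,1],
    [-36,-266,0,0.02,1],
    [-46,-298,0,0.04,1],
  ],
)

```text
clock: 9.92
position: [0.4512, -0.0874, 0.1976]
tool_rot: [-3.141, -0.0, 1.688]
force: [1.2, -0.0, -0.4]
grip_width: 0.0487
```

Request:
servo_tool(
  plan=[
    [-10,-30,0,0,1],
    [-21,-60,0,0,1],
    [-32,-90,0,0,1],
    [-43,-118,0,0,1],
    [-52,-144,0,0,1],
    [-60,-166,-5,0,1],
    [-65,-180,-20,0,1],
    [-66,-184,-40,0,1],
    [-66,-184,-65,0,1],
    [-66,-184,-90,0,1],
  ],
)

```text
clock: 10.75
position: [0.3854, -0.2701, 0.1069]
tool_rot: [-3.141, -0.0, 1.686]
force: [0.6, -0.2, -1.2]
grip_width: 0.0482
```

```bash
python3 - <<'E'
from h import *
s=bot.observe(); print(s["clock"],s["position"],s["tool_rot"],s["force"],s["qpos"])
cw=bot.calibration("wrist"); np.save("cw8.npy",np.array(cw["T"]))
cv2.imwrite("pics/w8.png",bot.grab_frame("wrist"))
im=bot.grab_frame("side"); cv2.imwrite("pics/s8.png",cv2.resize(im[120:270,290:490],None,fx=3.5,fy=3.5))
im=bot.grab_frame("top"); cv2.imwrite("pics/t8.png",im)
E
```

```text
10.75 [ 0.3854 -0.2701  0.1069] [-3.1413 -0.0003  1.6862] [ 0.6183 -0.1528 -1.2074] [ 0.7267  0.4888 -0.3105  2.0912  0.2577  0.5975  0.3515]
```

View pics/w8.png

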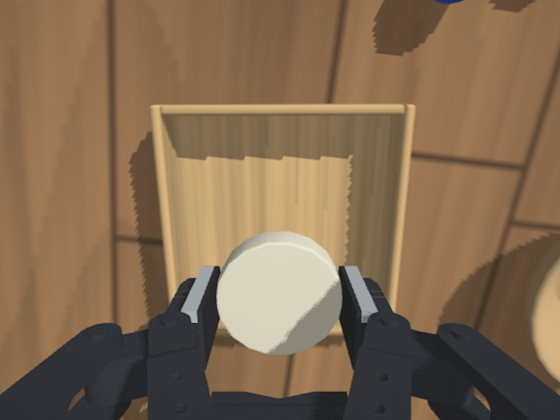

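View pics/s8.png

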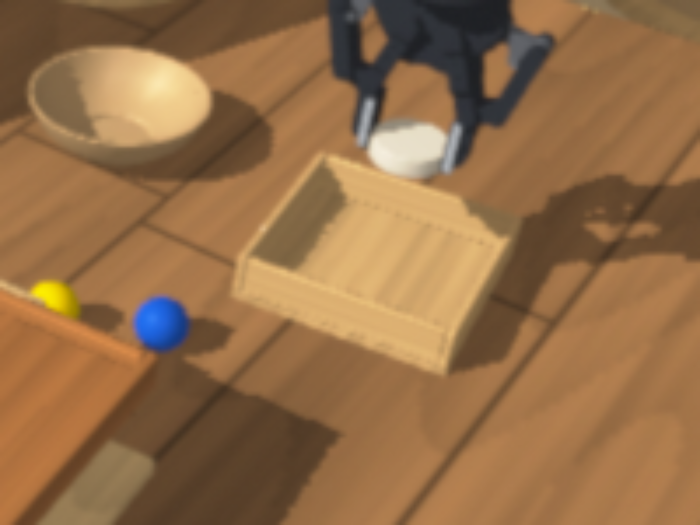

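```bash
python3 - <<'E'
from h import *
c=bot.calibration("wrist")
A,B=onz(c,152,106,.035),onz(c,414,106,.035); d=B-A; n=d/np.linalg.norm(d); m=np.array([n[1],-n[0],0])
print(A,B,np.linalg.norm(d),np.arctan2(d[1],d[0]), (A+B)/2+m*.075)
print(bot.observe()["clock"])
E
```

```text
[ 0.3068 -0.2056  0.035 ] [ 0.45   -0.1888  0.035 ] 0.1441489357448528 0.11649955147841667 [ 0.3871 -0.2717  0.035 ]
10.9
```

Request:
servo_tool(
  plan=[
    [0,0,-15,0,1],
    [0,0,-32,0,1],
    [0,0,-48,0,1],
    [0,0,-62,0,1],
    [0,0,-74,0,1],
    [0,0,-83,0,1],
    [0,0,-90,0,1],
    [0,0,-94,0,1],
    [0,0,-97,0,1],
    [0,0,-97,0,1],
  ],
)

```text
clock: 11.73
position: [0.3864, -0.2697, 0.0113]
tool_rot: [3.142, 0.0, 1.688]
force: [-1.4, 0.1, -0.9]
grip_width: 0.0485
```

Request:
servo_tool(
  plan=[
    [0,0,-1,0,1],
    [0,0,-1.5,0,1],
    [0,0,-2,0,1],
    [0,0,-2.5,0,1],
    [0,0,-3,0,1],
    [0,0,-3.5,0,1],
    [0,0,-4,0,1],
    [0,0,-4.5,0,1],
    [0,0,-5,0,1],
    [0,0,-5,0,1],
  ],
)

```text
clock: 12.57
position: [0.3862, -0.2696, 0.0062]
tool_rot: [-3.141, -0.0, 1.688]
force: [-0.6, 0.3, -0.5]
grip_width: 0.0486
```

No contact yet, so I'll creep down.

Request:
servo_tool(
  plan=[
    [0,0,-0.3,0,1],
    [0,0,-0.6,0,1],
    [0,0,-0.9,0,1],
    [0,0,-1.2,0,1],
    [0,0,-1.5,0,1],
    [0,0,-1.5,0,1],
    [0,0,-1.5,0,1],
    [0,0,-1.5,0,1],
    [0,0,-1.5,0,1],
    [0,0,-1.5,0,1],
  ],
)

```text
clock: 13.4
position: [0.3863, -0.2697, 0.005]
tool_rot: [3.142, 0.0, 1.688]
force: [-0.9, 1.3, 8.5]
grip_width: 0.0485
```

Request:
servo_tool(
  plan=[
    [0,0,0.5,0,1],
    [0,0,0.5,0,-0.2],
    [0,0,0.5,0,-0.25],
    [0,0,0.5,0,-0.3],
    [0,0,0.5,0,-0.4],
    [0,0,0.5,0,-0.5],
    [0,0,0.5,0,-0.6],
    [0,0,0.5,0,-0.6],
    [0,0,0.5,0,-0.6],
    [0,0,0.5,0,-0.6],
  ],
)

```text
clock: 14.23
position: [0.3863, -0.2696, 0.0053]
tool_rot: [-3.142, -0.0, 1.688]
force: [0.6, -0.4, -0.5]
grip_width: 0.0682
```

Request:
servo_tool(
  plan=[
    [0,0,2,0,-0.6],
    [0,0,6,0,-0.6],
    [0,0,14,0,-0.6],
    [0,0,28,0,-0.6],
    [0,0,45,0,-0.6],
    [0,0,70,0,-0.6],
    [0,0,100,0,-0.6],
    [0,0,130,0,-0.6],
    [0,0,160,0,-0.6],
    [0,0,180,0,-0.6],
  ],
)

```text
clock: 15.07
position: [0.3865, -0.2697, 0.1887]
tool_rot: [3.14, 0.002, 1.688]
force: [0.8, 0.2, 0.1]
grip_width: 0.0682
```

```bash
python3 - <<'E'
from h import *
s=bot.observe(); print(s["clock"],s["position"],s["force"])
cv2.imwrite("pics/w9.png",bot.grab_frame("wrist"))
im=bot.grab_frame("side"); cv2.imwrite("pics/s9.png",im)
im=bot.grab_frame("top"); cv2.imwrite("pics/t9.png",im)
E
```

```text
15.0667 [ 0.3865 -0.2697  0.1887] [0.7954 0.1755 0.074 ]
```

View pics/w9.png

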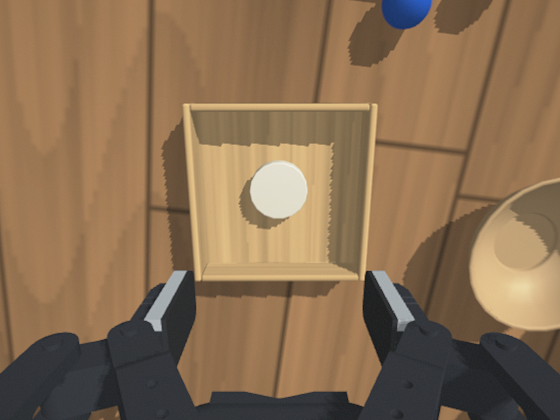

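View pics/s9.png

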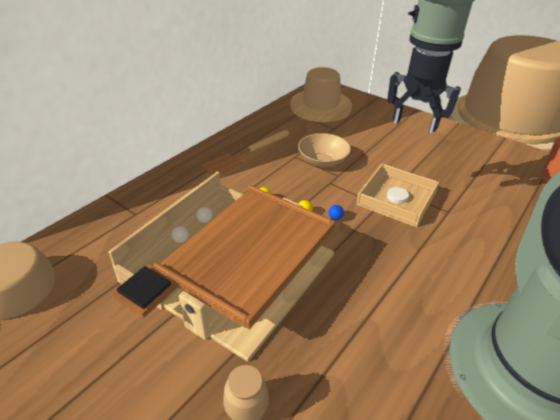

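View pics/t9.png

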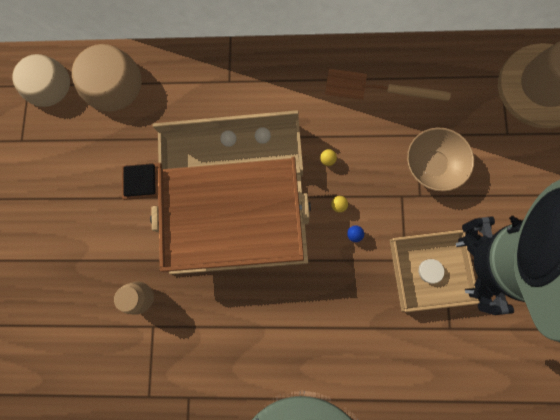

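All three views agree: the disc lies flat near the middle of the box (wrist px 278,190). The balls are in the tray (top px 228,138 and 262,135) and the board is level. The bowl and jar haven't moved.

```bash
python3 - <<'E'
from h import *
s=bot.observe(); print(s["clock"],np.abs(s["qd"]).max())
print(bot.job_done())
E
```

```text
15.2167 0.04443558725340157
the job is handed in; nothing more can be done
None
```

The job is done and handed in at about 15.2 s of the 43 s allowed.

**Sorting:** I pressed the pad slowly with the shut fingers, at about 10 N. Both balls rolled into the tray while the disc stayed on the board, and I then let the board come level slowly.

**Placing:** I gripped the disc at 35 N and lowered it onto the box floor. Contact showed about 8.5 N on the wrist. I then opened the fingers and lifted clear.

**Last checks:** The wrist, side and top pictures show the disc flat near the middle of the box, both balls in the tray and the board level. The bowl and jar are where they stood at the start. The robot was touching nothing.

**Disagreements:**
- The wrist and top views differed by about 3 mm on the disc's position before the grasp, which did no harm.
- The gripper read 48.5 mm across the 50 mm disc.
- The arm was still settling at up to 0.04 rad/s at hand-in, well clear of everything.

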